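Unload a toy-wagon chassis from the routing jig and show it to the inspection camera

TASK

Unload the wooden toy-wagon chassis from the routing jig: pull the steel locating pin up out of it and lower the pin, without dropping it, into the small metal holder cup so that it stands there upright. Then lift the chassis out of the jig and hold it up to the inspection camera, right way up, its slotted end centred on the lens, facing it squarely and 10 cm away from it. Finish still holding it there, motionless; do not touch the camera, and leave everything else on the bench where it is.

Things in the scene. Friction and masses are not known exactly. Their poses are not given: they have to be found in the camera images.
- part_centre (a point): Centre (half-way up) of the chassis to unload: beech block 130 long (x) x 44 wide (y) x 32 high (z) mm, 130 g, flat in the jig, pin through the 14 mm bore at this point. +x: to the slotted end (slot 12 wide, 27 deep, full height, leaving two prongs); -x: rounded end; +z: top face. Grip across the 44 mm at the middle; its underside, 16 mm below, lies on the jig's board.
- part_slot_end (a point): Centre of the chassis's slotted end face (in the plane of the prong ends): 65 mm along +x from part_centre, same axes.
- part: The chassis itself, same axes as part_centre; the origin is on the underside, 16 mm below part_centre.
- jig: Plywood routing jig, fixed. Origin on the bench under the chassis's bore, +x towards the slotted end. Board 230 x 110 mm, top 30 mm above the bench, 15 mm hole at the centre. Fences 12 mm high hold the chassis with 1.5 to 2.5 mm play: two blocks a side, leaving the middle 76 mm open for fingers, and a stop at each end. Round hand knobs at x = +95 and -95 mm, 34 mm wide, tops 71 mm above the bench.
- pin: Steel locating pin, 92 mm long, 90 g; origin at the centre of its foot, +z up to its knob. Shank 12 mm diameter, 55 mm long, then a collar 22 mm across, 5 mm thick, resting on the chassis's top, a 14 mm neck and the knob. At the start it stands in the chassis, its foot 7 mm above the bench; it pulls straight up (55 mm) without resistance.
- pin_knob (a point): Centre of the pin's knob (26 mm diameter, 26 mm high), 79 mm above the pin's foot: where to grip it from above. Axes of the pin.
- pin_foot (a point): Centre of the foot of the pin's shank.
- cup_floor (a point): Centre of the inner floor of the pin's holder cup: a plain aluminium tube, 32 mm outside and 24 mm inside diameter, on a round flange of 68 mm, screwed to the bench. This floor is 6 mm above the bench; the rim is 56 mm above the bench (50 mm above this point). z up along the cup's axis.
- cup: The holder cup; origin under its centre on the bench. It is fixed.
- cam_focus (a point): Point on the lens axis 100 mm in front of the inspection camera's lens, where the slotted end is shown. Axes: +x from here to the lens (rising: the camera looks down at 0.25 to 0.5 rad), +y level to the side, +z up, square to both. The chassis is shown right when its x, y and z point the same ways as these.
- cam_lens (a point): Centre of the camera's front lens, same axes; the ring light around it is 68 mm across. The camera body reaches 100 mm behind this point.
- insp_stand: Stand of the inspection camera, fixed beyond the jig. -x is the way the camera looks. Origin on the bench; the base plate, 120 x 140 x 12 mm, is centred 100 mm behind it (+x), a steel post 400 mm high stands 130 mm behind it, and the camera tilts in a yoke whose axis is 330 mm above the bench and 70 mm behind it.
- spare_a: Bystander: a finished chassis of the same shape, lying flat on the bench near the middle; origin on its underside.
- spare_b: Bystander: another finished chassis lying on the left of the bench.
- pencil: Bystander: flat carpenter's pencil, 170 x 14 x 7 mm, lying on the bench near the middle.
- sanding_block: Bystander: cork sanding block, 100 x 60 x 31 mm, on the left.
- offcut: Bystander: L-shaped beech offcut, 120 x 70 x 32 mm, on the right.
- dust_brush: Bystander: bench brush, 220 mm long, on the right.
- glue: Bystander: white glue bottle, 60 mm wide, 140 mm high, far left.
Not all that is in view belongs to the job. What is shaped like the part but green or turquoise is not meant.

How it is judged:
By the outcome, as a careful person would: the job done as asked, in the order asked, and still so for the second after the job is handed in, while the arm keeps its last pose, push and grip.
It also fails if it takes over 54 s, if anything falls off the work surface, if the arm or the gripper's body presses on something with over 40 N, if the wrist force passes 120 N, or if a joint passes its speed limit or range.

ROBOT

A 6-joint arm with a two-finger parallel gripper is mounted at the origin on the work surface. World frame = base frame: x ahead of the robot, y to its left, z up, the work surface at z = 0. Lengths are in m, angles in rad, forces in N, time in s.
With the tool pointing down it reaches from about 0.35 to 0.975 m from the base axis. Payload 4.9 kg.
Tool frame: the origin (TCP) lies midway between the tips of the shut fingers; the grasp point (between the pads) lies 19 mm behind it; z points along the fingers, y is the line along which they close (so a half turn about z gives the same grasp; the last joint's range is limited). The gripper opens to 85 mm and grips with 20 to 120 N. Pads are 22 mm wide; open, the fingers measure 114 mm over their backs; the gripper's body (76 mm by 85 mm) begins 54 mm behind the grasp point. The pads swing forward as they close: fully open they stand 13 mm farther back than shut.
Start: joints at [-1.235, 0.053, 1.613, -0, 1.476, -0.119], TCP at [0.275, -0.561, 0.205] pointing down, gripper open.
Joint ranges: [-3.01, 3.01], [-1.01, 2.22], [0.06, 2.58], [-1.02, 4.17], [0.09, 2.62], [-3.14, 3.14]. Speed limits (rad/s): [2.57, 2.57, 3.14, 3.14, 3.14, 3.14].

INTERFACE

Orientations are given as a unit quaternion [w, x, y, z].
In Python, from plant import * gives the robot as it stands.
- The arm moves only by the tool jog_arm, never from a script. Its argument "targets" is a list of rows, each a list of 3 entries, a list of its own where there are three numbers: the shift along the tool's x, y, z in units of 25 mm (1.0 is 25 mm), then the turn, a rotation vector about the tool's x, y, z in units of 8 degrees (1.0 is 8 degrees), then the opening in per cent of the stroke, from 0 (shut) to 100 (fully open). A call has 1 to 8 rows; each row is the pose to reach, as a shift and turn from the pose commanded when the call began, along the tool's axes at that moment; what a row does not reach only later rows make up. A row lasts 1/8 s, in which the tool goes at most 62.5 mm and 10.7 degrees, less where a joint would pass 70% of its speed; a pose out of reach is approached as far as the arm can. A call with a gripper value outside its range is refused whole. The fingers move at their own pace and stop on an object; the grip force is fixed at half the most. Time passes only in rows, so rows that repeat a pose let the fingers close. It gives the time, the measured TCP pose, the force, the opening and the grip force at its end, in the units of the state.
- state(): the state, without advancing time (a new reading comes with each control period).
- grab_frame(name): name is "scene" or "top" or "wrist"; returns (picture, depth): 420x560x3 uint8, red, green, blue; 420x560 float32, m along the optical axis (not along the pixel's ray), 0 where there is no reading.
- camera_params(name): a dict with "fovy" (degrees; the focal length in pixels is half the picture's height over the tangent of half this angle, whatever the lens; pixels are square), "cx", "cy" (the principal point, pixels), "dist" ([k1, k2, p1, p2, k3] as OpenCV has them; the pictures are not rectified), "rvec" (rotation vector, rad) and "tvec" (3), from world to camera coordinates, as OpenCV has them; the wrist camera has in their place "hand_eye" (4x4, takes a point from camera to tool coordinates, whose origin is the TCP and whose axes are the flange's). Camera axes: x right, y down, z forward; pixel columns grow to the right and rows downward; lengths in m; the calibration is good to about 2 mm. A picture is of the moment at which its call begins: read the wrist's pose just before it. camera_params takes no time and is no camera call.
- job_done(): hands the job in; it is judged then, once.
The state is a dict: "time": time; "joint_pos": joint angles; "joint_vel": joint speeds; "joint_efforts": joint torques, N m; "tool_pos": TCP position; "tool_rot": TCP orientation; "contact_force": force on the tool from outside, world axes, zero at the start; "ft_torque": the same for the moment, N m; "gripper_width": opening from 0.0 (shut) to 1.0 (fully open); "grasp_force": force on a finger pad.
Only numpy, scipy, OpenCV 4.12 (cv2) and the standard library are available. Lean on these libraries where they do the work, as an engineer would, in place of code of your own. Each camera call takes 0.05 s, during which the arm holds its last target. There are 200 camera calls.

## Working session

There is one attempt and no reset: what is moved stays moved. The work goes in short steps, Python scripts to look and compute and a tool call to move; the robot and the scene stay as the last step left them, time stands still between calls to the robot, and variables do not carry over. Pictures are saved under pics/ and viewed, at most 10 in all, crops included, and the job is handed in when it is done.

Besides the shell and the picture viewer there is one more tool, called after ">>>" in YAML: its name, and indented under it one key for each argument. jog_arm: Moves the arm, as the interface text tells. Its arguments: {"type":"object","properties":{"targets":{"type":"array"}},"required":["targets"]}

```bash
mkdir -p pics; ls
python3 - <<'E'
from plant import *
import cv2,numpy as np
s=state();print(s['time'],s['tool_pos'],s['tool_rot'])
for n in("scene","top"):
    p,d=grab_frame(n);np.savez(f'{n}.npz',p=p,d=d)
    cv2.imwrite(f'pics/{n}1.png',cv2.resize(p[:,:,::-1],(800,600)));print(n,camera_params(n))
print(camera_params("wrist"))
E
```

```text
pics
0.0 [ 0.2743186  -0.56081955  0.20325382] [-1.03867691e-03  9.74255053e-01  2.25446222e-01 -1.19298367e-04]
scene {'fovy': 47.485539383446756, 'cx': 284.3881948179046, 'cy': 200.81992730771722, 'dist': array([0.03194015, 0.        , 0.        , 0.        , 0.        ]), 'rvec': array([ 2.06956947,  1.00339137, -0.48197509]), 'tvec': array([-0.3000988 , -0.08019248,  1.69824924])}
top {'fovy': 42.12861413375095, 'cx': 276.95663272177785, 'cy': 209.6919379678545, 'dist': array([-0.02195003,  0.        ,  0.        ,  0.        ,  0.        ]), 'rvec': array([ 2.09313166, -2.15458154,  0.183351  ]), 'tvec': array([0.01555337, 0.55089715, 1.62621115])}
{'fovy': 67.1889703174496, 'cx': 273.4393772852621, 'cy': 205.51006525469728, 'dist': array([-0.01668397,  0.        ,  0.        ,  0.        ,  0.        ]), 'hand_eye': array([[-1.16409363e-03, -9.49832711e-01, -3.12756240e-01,
         7.96902613e-02],
       [ 9.99999317e-01, -1.07426798e-03, -4.59520729e-04,
        -5.00821711e-04],
       [ 1.00483808e-04, -3.12756561e-01,  9.49833314e-01,
        -1.69185773e-01],
       [ 0.00000000e+00,  0.00000000e+00,  0.00000000e+00,
         1.00000000e+00]])}
```

View pics/scene1.png

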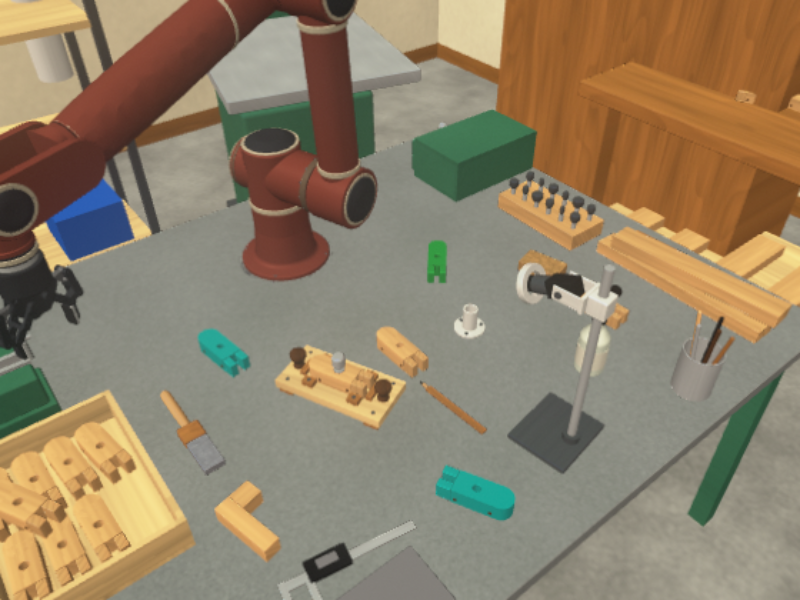

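View pics/top1.png

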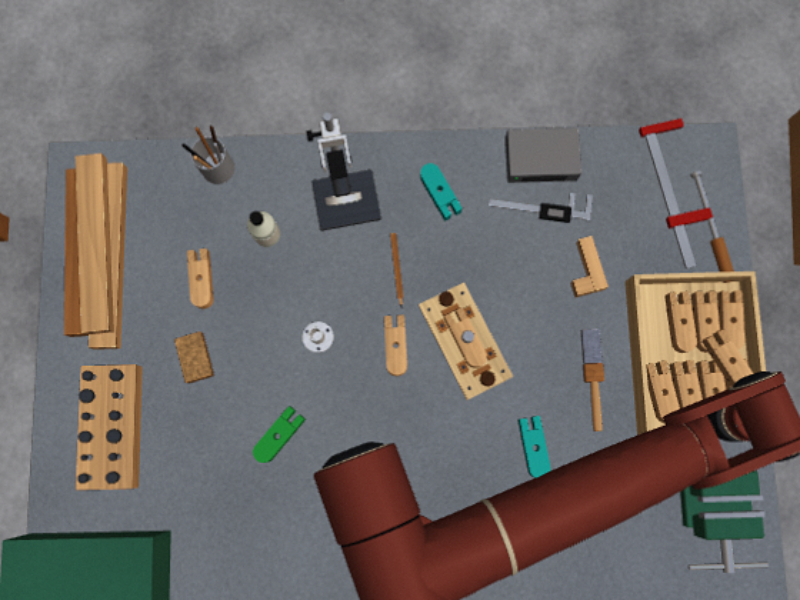

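The scene view shows the jig with the pin near (338,360), the cup at (470,322) and the inspection camera at (530,283). The top view shows the pin knob at (468,337), jig knobs at (446,298) and (487,378), the cup at (318,337) and the lens ring at about (343,198).

```bash
cat > h.py <<'E'
import numpy as np,cv2
from scipy.spatial.transform import Rotation as R
from plant import *
def K(c):
    f=210/np.tan(np.radians(c['fovy']/2));return np.array([[f,0,c['cx']],[0,f,c['cy']],[0,0,1.]])
def pose(n,s=None):
    c=camera_params(n);
    if 'rvec' in c:
        r=R.from_rotvec(c['rvec']).as_matrix();return r.T,-r.T@c['tvec']
    T=tool(s)@c['hand_eye'];return T[:3,:3],T[:3,3]
def tool(s):
    q=s['tool_rot'];T=np.eye(4);T[:3,:3]=R.from_quat([q[1],q[2],q[3],q[0]]).as_matrix();T[:3,3]=s['tool_pos'];return T
def rays(n,uv,s=None):
    c=camera_params(n);u=cv2.undistortPoints(np.float64(uv).reshape(-1,1,2),K(c),c['dist'])[:,0]
    r,t=pose(n,s);return np.c_[u,np.ones(len(u))]@r.T,t
def atz(n,uv,z,s=None):
    d,t=rays(n,uv,s);return t+d*((z-t[2])/d[:,2])[:,None]
def cloud(n,d,s=None):
    v,u=np.mgrid[:420,:560];r,t=rays(n,np.c_[u.ravel(),v.ravel()],s)
    P=(t+r*d.reshape(-1,1)).reshape(420,560,3);P[d==0]=np.nan;return P
def proj(n,X,s=None):
    c=camera_params(n);r,t=pose(n,s);return cv2.projectPoints(np.float64(X).reshape(-1,3),cv2.Rodrigues(r.T)[0],-r.T@t,K(c),c['dist'])[0][:,0]
E
python3 - <<'E'
from h import *
z=np.load('top.npz');P=cloud('top',z['d'])
q=lambda u,v:P[int(v*.7),int(u*.7)]
for nm,u,v,h in[('pin',468,337,.099),('k1',446,298,.071),('k2',487,378,.071),('cup',318,337,.056)]:
    print(nm,q(u,v),atz('top',[[u*.7,v*.7]],h))
zs=np.load('scene.npz');S=cloud('scene',zs['d'])
# points around insp cam
for nm,C in(('top',P),('scene',S)):
    m=(C[...,2]>.25)&(C[...,2]<.45)&(C[...,0]>.6)&(C[...,1]>-.1)&(C[...,1]<.4)
    X=C[m];print(nm,len(X),X.min(0),X.max(0))
a=cv2.resize(z['p'][150:290,200:370,::-1],None,fx=3.5,fy=3.5,interpolation=2)
b=cv2.resize(zs['p'][170:300,335:445,::-1],None,fx=1,fy=1)
a2=cv2.resize(zs['p'][160:340,180:460,::-1],(800,514),interpolation=2)
cv2.imwrite('pics/s2.png',a2);
t=cv2.resize(z['p'][70:290,190:370,::-1],(490,600),interpolation=2);cv2.imwrite('pics/t2.png',t)
E
```

```text
pin [ 0.46132621 -0.14600607  0.10240414] [[ 0.45904385 -0.14795179  0.099     ]]
k1 [ 0.55041909 -0.10728828  0.06476701] [[ 0.54741195 -0.10744386  0.071     ]]
k2 [ 0.37758609 -0.18391158  0.06768467] [[ 0.37546913 -0.18614596  0.071     ]]
cup [0.48276052 0.17348154 0.01238217] [[0.47397223 0.16698032 0.056     ]]
top 960 [0.6803033  0.05918536 0.25098137] [0.84138988 0.15368097 0.40405644]
scene 1865 [0.68379646 0.0565616  0.25035198] [0.84298807 0.15815811 0.4042291 ]
```

View pics/s2.png

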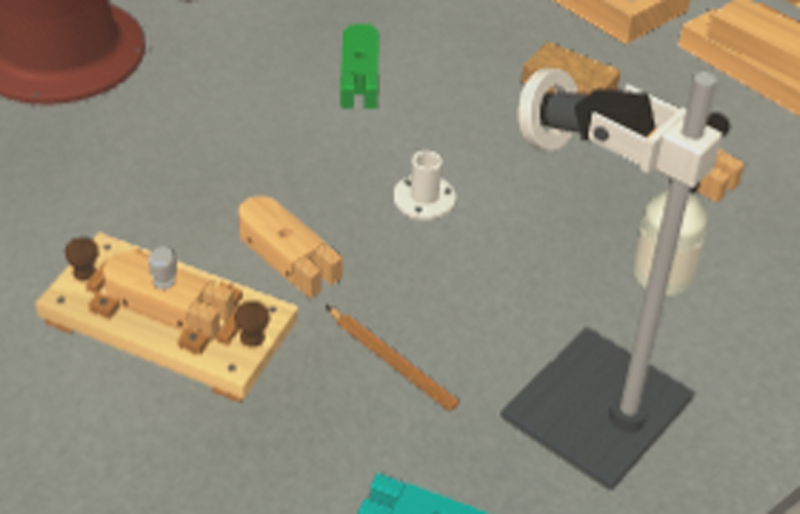

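View pics/t2.png

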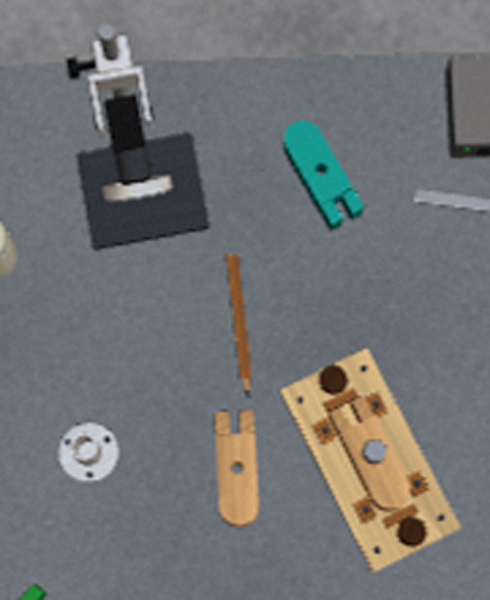

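The crops show the chassis slot at the end nearer the inspection camera, toward knob (333,378) in the top crop. The cup centre is at (88,450) and the ring light at (137,187).

```bash
cat >> h.py <<'E'
def go(p,yaw=None,Rt=None,s=None):
    s=s or state();T=tool(s)
    if yaw is not None:
        c,n=np.cos(yaw),np.sin(yaw);Rt=np.array([[c,n,0],[n,-c,0],[0,0,-1]])
    d=T[:3,:3].T@(np.array(p)-T[:3,3])/.025
    r=np.zeros(3) if Rt is None else R.from_matrix(T[:3,:3].T@Rt).as_rotvec(degrees=True)/8
    print('shift',d.round(2),'turn',r.round(2))
E
python3 - <<'E'
from h import *
go([.459,-.147,.18],np.radians(24.6))
z=np.load('scene.npz');P=cloud('scene',z['d']);t=np.load('top.npz');Q=cloud('top',t['d'])
for n,C,I in(('scene',P,z['p']),('top',Q,t['p'])):
    I=I.astype(int);x=C
    # post: z .08-.24 near stand
    m=(x[...,2]>.06)&(x[...,2]<.24)&(x[...,0]>.72)&(x[...,0]<.95)&(x[...,1]>0)&(x[...,1]<.3)
    print(n,'post',m.sum(),np.nanmedian(x[m],0))
    m=(x[...,2]>.22)&(x[...,2]<.42)&(x[...,0]>.6)&(x[...,0]<.75)&(x[...,1]>0)&(x[...,1]<.25)&(I.min(-1)>150)
    X=x[m];print(len(X),X.min(0),X.max(0))
    for k in range(4):
        c=X.mean(0);u,sv,vt=np.linalg.svd(X-c);nn=vt[2]*-np.sign(vt[2][0]);r=(X-c)@nn;X=X[abs(r)<max(2*np.median(abs(r)),.002)]
    print('ring',len(X),c,nn,sv, 'yaw',np.degrees(np.arctan2(-nn[1],-nn[0])),'pitch',np.arcsin(-nn[2]))
    # dark plate
    m=(abs(x[...,2]-.012)<.008)&(I.max(-1)<75)&(x[...,0]>.6)&(x[...,0]<.95)&(x[...,1]>-.05)&(x[...,1]<.3)
    print('plate',m.sum(),cv2.minAreaRect(np.float32(x[m][:,:2])))
E
```

```text
shift [ 13.91 -11.63   0.96] turn [-0.01 -0.    0.18]
scene post 531 [0.82321765 0.10814454 0.12041286]
277 [0.68728262 0.0565616  0.27944254] [0.74991271 0.1250627  0.34484782]
ring 165 [0.70545008 0.083892   0.31443398] [-0.90789915 -0.12108959 -0.40131839] [0.27628057 0.21351734 0.01516128] yaw 7.596898423875488 pitch 0.4129557821668012
plate 45 ((0.8391898274421692, 0.08709289133548737), (0.16098947823047638, 0.07527653872966766), 62.6315803527832)
top post 77 [0.72701299 0.27175827 0.10565832]
89 [0.68246941 0.06138981 0.29296342] [0.74926457 0.12397541 0.34639057]
ring 51 [0.6919637  0.08243384 0.3310698 ] [-0.62535089  0.11492718 -0.77183419] [0.10452022 0.03192949 0.01581154] yaw -10.413632934891538 pitch 0.8817208611552584
plate 1110 ((0.8062273263931274, 0.10915186256170273), (0.15064255893230438, 0.13835126161575317), 10.117732048034668)
```

>>> jog_arm:
  targets:
    - [[2,-1.7,0.1],[0,0,0],100]
    - [[4,-3.4,0.3],[0,0,0],100]
    - [[6,-5,0.4],[0,0,0.1],100]
    - [[8,-6.7,0.6],[0,0,0.1],100]
    - [[10,-8.4,0.7],[0,0,0.2],100]
    - [[12,-10,0.8],[0,0,0.2],100]
    - [[13.9,-11.6,1],[0,0,0.2],100]
    - [[13.9,-11.6,1],[0,0,0.2],100]

```text
time: 1.1
tool_pos: [0.4597, -0.1452, 0.1787]
tool_rot: [-0.001, 0.977, 0.214, -0.0]
contact_force: [-0.3, -0.9, 0.1]
gripper_width: 1.003
grasp_force: 0.0
```

>>> jog_arm:
  targets:
    - [[0,0,0],[0,0,0],100]
    - [[0,0,0],[0,0,0],100]

```text
time: 1.35
tool_pos: [0.459, -0.1495, 0.1794]
tool_rot: [0.0, 0.977, 0.211, -0.0]
contact_force: [0.2, 0.2, 0.6]
gripper_width: 0.999
grasp_force: 0.0
```

Run:
```python
from h import *
s=state();print(s['time'],s['tool_pos'],abs(s['joint_vel']).max());p,d=grab_frame('wrist');np.savez('w1.npz',p=p,d=d,s=s)
cv2.imwrite('pics/w1.png',cv2.resize(p[:,:,::-1],(800,600)))
```

```text
1.35 [ 0.45895481 -0.14947475  0.17944952] 0.013501517745057999
```

View pics/w1.png

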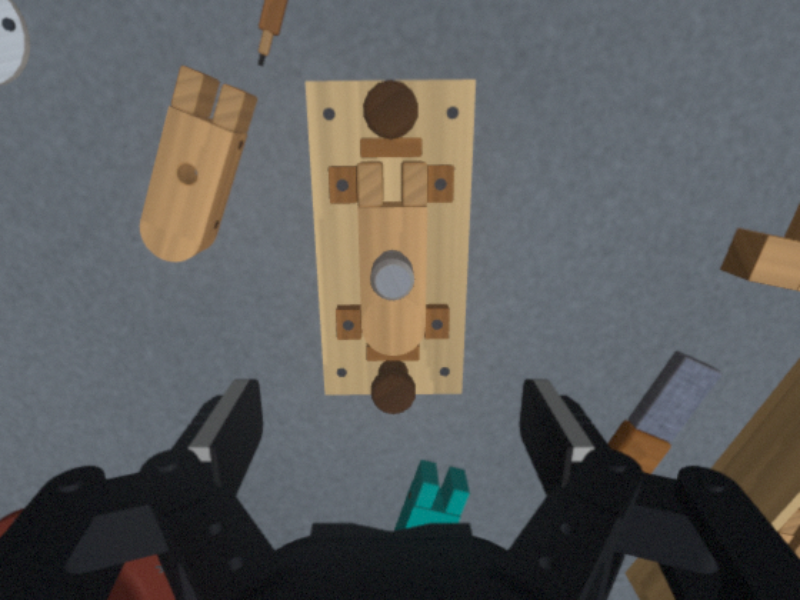

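The wrist view is aligned with the jig. The pin knob top is at (393,279), the jig knobs at (391,108) and (393,391), and the board corners at (306,82), (475,80), (325,395) and (462,394).

Run:
```python
from h import *
z=np.load('w1.npz',allow_pickle=True);s=z['s'].item()
a=lambda uv,h:atz('wrist',np.array(uv)*.7,h,s)
print('pin',a([[393,279]],.099))
k=a([[391,108],[393,391]],.071);print(k,k.mean(0),np.degrees(np.arctan2(*(k[0]-k[1])[1::-1])),np.linalg.norm(k[0]-k[1]))
b=a([[306,82],[475,80],[462,394],[325,395]],.03);print(b.mean(0));d=b[0]+b[1]-b[2]-b[3];print(np.degrees(np.arctan2(d[1],d[0])),np.linalg.norm(d)/2,np.linalg.norm(b[0]-b[1]))
P=cloud('wrist',z['d'],s);m=(P[...,2]>.09)&(P[...,2]<.12);m&=np.hypot(P[...,0]-.46,P[...,1]+.147)<.04
print('pin cloud',P[m].mean(0),np.ptp(P[m],0))
```

```text
pin [[ 0.46499556 -0.14760757  0.099     ]]
[[ 0.54981075 -0.10804461  0.071     ]
 [ 0.38343925 -0.18475634  0.071     ]] [ 0.466625   -0.14640048  0.071     ] 24.75381179989568 0.18320525769913013
[ 0.46302946 -0.14819647  0.03      ]
24.901690444375493 0.22981452838841757 0.10907737764147962
pin cloud [ 0.46494235 -0.14677865  0.09761396] [0.02526123 0.02560335 0.0104245 ]
```

Run:
```python
from h import *
go([.4645,-.1475,.068],np.radians(24.8))
```

```text
shift [0.24 0.01 4.46] turn [ 0.    0.   -0.06]
```

>>> jog_arm:
  targets:
    - [[0.2,0,1.5],[0,0,0],100]
    - [[0.2,0,3],[0,0,0],100]
    - [[0.2,0,4],[0,0,0],100]
    - [[0.2,0,4.5],[0,0,0],100]
    - [[0.2,0,4.5],[0,0,0],100]
    - [[0.2,0,4.5],[0,0,0],0]
    - [[0.2,0,4.5],[0,0,0],0]
    - [[0.2,0,4.5],[0,0,0],0]

```text
time: 2.4
tool_pos: [0.4645, -0.1464, 0.0679]
tool_rot: [0.0, 0.977, 0.212, 0.001]
contact_force: [-0.9, -0.0, 0.1]
gripper_width: 0.373
grasp_force: 0.0
```

>>> jog_arm:
  targets:
    - [[0,0,0],[0,0,0],0]
    - [[0,0,0],[0,0,0],0]
    - [[0,0,0],[0,0,0],0]
    - [[0,0,0],[0,0,0],0]

```text
time: 2.9
tool_pos: [0.4647, -0.1468, 0.068]
tool_rot: [0.001, 0.977, 0.212, 0.001]
contact_force: [0.2, -2.7, 5.9]
gripper_width: 0.228
grasp_force: 52.7
```

>>> jog_arm:
  targets:
    - [[0,0,-0.4],[0,0,0],0]
    - [[0,0,-0.8],[0,0,0],0]
    - [[0,0,-1.4],[0,0,0],0]
    - [[0,0,-2],[0,0,0],0]
    - [[0,0,-2.6],[0,0,0],0]
    - [[0,0,-3.2],[0,0,0],0]
    - [[0,0,-3.6],[0,0,0],0]
    - [[0,0,-3.6],[0,0,0],0]

```text
time: 3.9
tool_pos: [0.4645, -0.1465, 0.1582]
tool_rot: [0.001, 0.977, 0.212, 0.001]
contact_force: [-0.5, -0.5, -0.6]
gripper_width: 0.216
grasp_force: 51.0
```

Run:
```python
from h import *
s=state();print(s['time'],s['tool_pos'],s['gripper_width'],s['contact_force'],s['ft_torque']);p,d=grab_frame('wrist');np.savez('w2.npz',p=p,d=d,s=s)
p2,d2=grab_frame('scene');np.savez('s2.npz',p=p2,d=d2)
a=cv2.resize(p[180:420,80:480,::-1],(800,480),interpolation=2)
u=proj('scene',s['tool_pos'])[0].astype(int);print(u)
b=cv2.resize(p2[max(u[1]-50,0):u[1]+50,u[0]-60:u[0]+60,::-1],(144,120),interpolation=2)
a[:120,:144]=b
b=cv2.resize(p2[max(u[1]-40,0):u[1]+50,u[0]-50:u[0]+50,::-1],(400,360),interpolation=2)
cv2.imwrite('pics/w2.png',np.hstack([cv2.resize(a,(400,240)),np.zeros((240,0,3),np.uint8)]) if 0 else np.vstack([cv2.resize(a[120:],(400,240)),b]))
```

```text
3.9 [ 0.46446489 -0.14650844  0.15817467] 0.21596029816544013 [-0.53511032 -0.49961678 -0.61760648] [0.05913903 0.02303377 0.03209986]
[234 233]
```

View pics/w2.png

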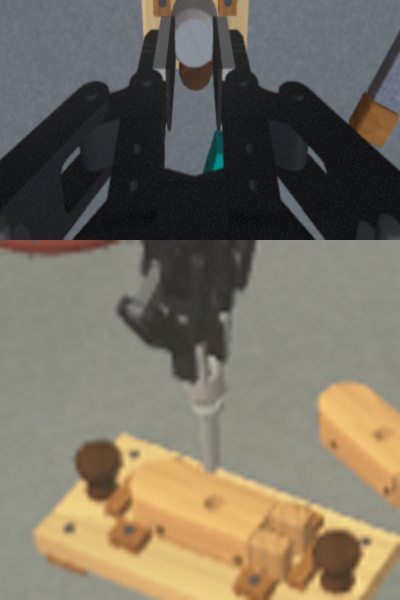

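The pin is out of the chassis and hangs upright in the fingertips. In the lower crop its foot is at (210,472) and its collar at (207,405). In the upper crop the knob top is at (194,38).

Run:
```python
from h import *
z=np.load('w2.npz',allow_pickle=True);s=z['s'].item();T=tool(s)
P=cloud('wrist',z['d'],s);L=(P-T[:3,3])@T[:3,:3]
I=z['p'].astype(int);m=(abs(L[...,1])<.012)&(abs(L[...,0])<.025)&(L[...,2]<-.003)&(L[...,2]>-.05)&(I.min(-1)>110)
X=L[m];print('knob local',len(X),np.median(X,0),X.min(0),X.max(0))
# foot height
d,t=rays('scene',[[184+210/4,193+232/4],[184+207/4,193+165/4]])
for r in d:
    k=np.dot((T[:3,3]-t)[:2],r[:2])/np.dot(r[:2],r[:2]);p=t+k*r;print(p, 'lat',p[:2]-T[:2,3])
S=cloud('scene',np.load('s2.npz')['d']);m=(np.hypot(S[...,0]-T[0,3],S[...,1]-T[1,3])<.02)&(S[...,2]>.08)&(S[...,2]<.15)
X=S[m];print(X[:,2].min())
lo=X[(X[:,2]<.125)];print('foot side',lo.mean(0),len(lo))
# cup from top/w1
for n,f,c0 in(('top','top.npz',None),('scene','scene.npz',None)):
    C=cloud(n,np.load(f)['d']);m=(np.hypot(C[...,0]-.475,C[...,1]-.167)<.03)&(C[...,2]>.035)&(C[...,2]<.07);print('cup',n,C[m].mean(0),C[m].min(0),C[m].max(0))
```

```text
knob local 1322 [ 0.00064059  0.00018493 -0.02999742] [-0.01149307 -0.00983993 -0.03194743] [ 0.01129173  0.00866811 -0.00875837]
[ 0.46432636 -0.1467492   0.09261593] lat [-0.00013852 -0.00024076]
[ 0.46538962 -0.14490971  0.15392793] lat [0.00092473 0.00159873]
0.10161074973629092
foot side [ 0.46798057 -0.14815988  0.1130126 ] 29
cup top [0.48136758 0.17517868 0.05229085] [0.46674035 0.15994531 0.03670788] [0.49659931 0.19015518 0.06386333]
cup scene [0.4852282  0.17260893 0.04941318] [0.4694473  0.15544828 0.0354511 ] [0.4992509  0.19163238 0.0629569 ]
```

Run:
```python
from h import *
go([.428,.149,.19])
```

```text
shift [  3.59 -11.33  -1.33] turn [0. 0. 0.]
```

>>> jog_arm:
  targets:
    - [[0.5,-1.3,-0.4],[0,0,0],0]
    - [[1,-3,-0.8],[0,0,0],0]
    - [[1.6,-5,-1.3],[0,0,0],0]
    - [[2.2,-7,-1.3],[0,0,0],0]
    - [[2.8,-9,-1.3],[0,0,0],0]
    - [[3.3,-10.5,-1.3],[0,0,0],0]
    - [[3.6,-11.3,-1.3],[0,0,0],0]
    - [[3.6,-11.3,-1.3],[0,0,0],0]

```text
time: 5.0
tool_pos: [0.428, 0.1492, 0.1885]
tool_rot: [0.0, 0.977, 0.213, -0.001]
contact_force: [0.4, 0.1, -1.7]
gripper_width: 0.216
grasp_force: 50.9
```

>>> jog_arm:
  targets:
    - [[0,0,0],[0,0,0],0]
    - [[0,0,0],[0,0,0],0]

```text
time: 5.25
tool_pos: [0.4289, 0.1474, 0.1893]
tool_rot: [0.0, 0.977, 0.211, -0.0]
contact_force: [1.7, -0.5, -0.9]
gripper_width: 0.219
grasp_force: 50.9
```

Run:
```python
from h import *
s=state();print(s['time'],s['tool_pos'],s['gripper_width'],abs(s['joint_vel']).max());p,d=grab_frame('wrist');np.savez('w3.npz',p=p,d=d,s=s)
T=tool(s);P=cloud('wrist',d,s);L=(P-T[:3,3])@T[:3,:3];I=p.astype(int)
m=(abs(L[...,1])<.012)&(abs(L[...,0])<.025)&(L[...,2]<-.003)&(L[...,2]>-.05)&(I.min(-1)>110)
print('knob',np.median(L[m],0),L[m].min(0))
u=proj('wrist',[.482,.174,.056],s)[0].astype(int);print(u)
u0,v0=max(u[0]-60,0),max(u[1]-50,0)
cv2.imwrite('pics/w3.png',cv2.resize(p[v0:v0+100,u0:u0+120,::-1],(720,600),interpolation=2));print(u0,v0)
m=(np.hypot(P[...,0]-.482,P[...,1]-.174)<.03)&(P[...,2]>.051)&(P[...,2]<.065);X=P[m]
print('rim',len(X),X.mean(0),X.min(0),X.max(0),(X.min(0)+X.max(0))/2)
A=np.c_[2*X[:,:2],np.ones(len(X))];print(np.linalg.lstsq(A,(X[:,:2]**2).sum(1),rcond=None)[0])
```

```text
5.25 [0.428909   0.14738396 0.18926122] 0.2189427308089428 0.0026593146429217027
knob [ 0.00062513 -0.00030261 -0.02977167] [-0.01335795 -0.00981908 -0.03177857]
[271 124]
211 74
rim 420 [0.4830378  0.17406543 0.05544379] [0.46707319 0.15817844 0.05100917] [0.49860101 0.18971214 0.05868489] [0.4828371  0.17394529 0.05484703]
[ 0.48301549  0.17403057 -0.26339937]
```

View pics/w3.png

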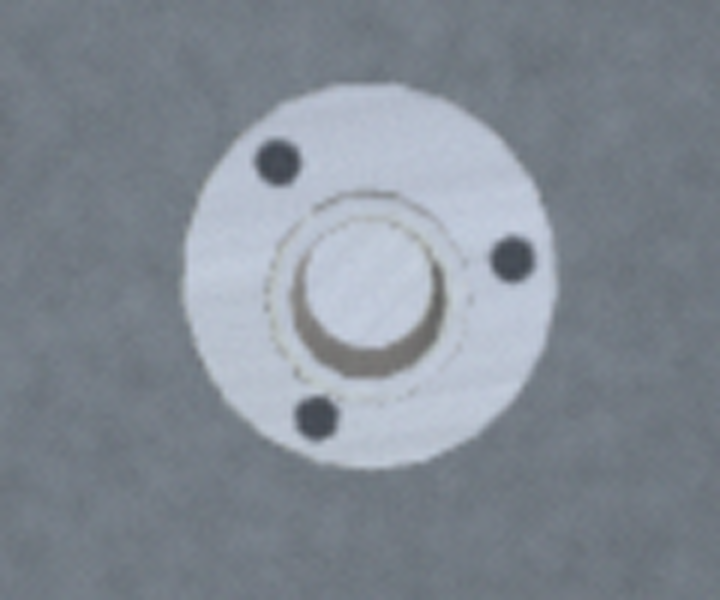

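The crop shows the cup from above. The rim is centred at about (368,298), which is frame (272.3,123.7) and agrees with the depth fit of (0.483, 0.174).

Run:
```python
from h import *
go([.4825,.174,.071])
```

```text
shift [ 2.39 -0.08  4.73] turn [0. 0. 0.]
```

>>> jog_arm:
  targets:
    - [[0.8,0,0],[0,0,0],0]
    - [[1.6,0,0],[0,0,0],0]
    - [[2.4,-0.1,0],[0,0,0],0]
    - [[2.4,-0.1,0.5],[0,0,0],0]
    - [[2.4,-0.1,1],[0,0,0],0]
    - [[2.4,-0.1,1.8],[0,0,0],0]
    - [[2.4,-0.1,2.2],[0,0,0],0]
    - [[2.4,-0.1,2.2],[0,0,0],0]

```text
time: 6.3
tool_pos: [0.4813, 0.175, 0.1329]
tool_rot: [-0.0, 0.977, 0.212, -0.001]
contact_force: [0.7, 0.2, -1.0]
gripper_width: 0.214
grasp_force: 51.0
```

Run:
```python
from h import *
s=state();print(s['tool_pos'],s['contact_force']);p,d=grab_frame('scene')
u=proj('scene',[s['tool_pos']])[0].astype(int)
cv2.imwrite('pics/s3.png',cv2.resize(p[u[1]-30:u[1]+50,u[0]-40:u[0]+40,::-1],(560,560),interpolation=2))
go([.4825,.174,.070])
```

```text
[0.48126564 0.17501724 0.13288126] [ 0.6996293   0.16794461 -0.96996689]
shift [-0.    0.05  2.56] turn [0. 0. 0.]
```

View pics/s3.png

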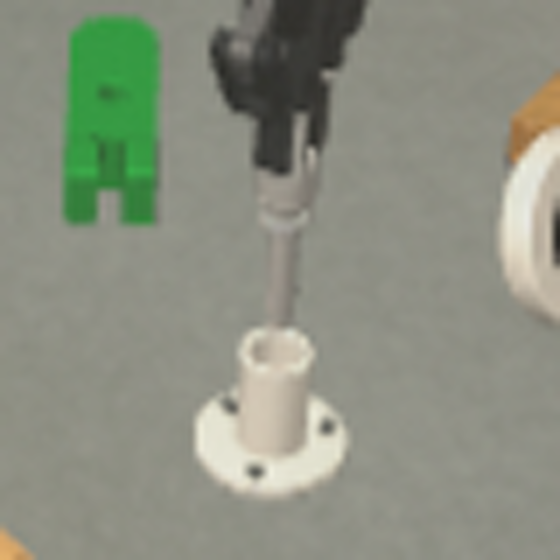

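The pin foot, at (281,325), hangs just above the cup mouth, centred at (278,352), so they are aligned.

>>> jog_arm:
  targets:
    - [[0,0,0.6],[0,0,0],0]
    - [[0,0,1.2],[0,0,0],0]
    - [[0,0,1.8],[0,0,0],0]
    - [[0,0,2.2],[0,0,0],0]
    - [[0,0,2.5],[0,0,0],0]
    - [[0,0,2.5],[0,0,0],0]
    - [[0,0,2.5],[0,0,0],0]

```text
time: 7.22
tool_pos: [0.4828, 0.1754, 0.0725]
tool_rot: [0.0, 0.977, 0.212, 0.0]
contact_force: [0.2, 0.1, -1.0]
gripper_width: 0.214
grasp_force: 51.0
```

>>> jog_arm:
  targets:
    - [[0,0,0.08],[0,0,0],0]
    - [[0,0,0.12],[0,0,0],0]
    - [[0,0,0.12],[0,0,0],0]

```text
time: 7.6
tool_pos: [0.4824, 0.1753, 0.069]
tool_rot: [-0.0, 0.977, 0.212, 0.0]
contact_force: [-0.0, -0.2, -0.9]
gripper_width: 0.214
grasp_force: 51.0
```

>>> jog_arm:
  targets:
    - [[0,0,0.04],[0,0,0],0]
    - [[0,0,0.08],[0,0,0],0]
    - [[0,0,0.08],[0,0,0],0]

```text
time: 7.98
tool_pos: [0.4832, 0.1755, 0.068]
tool_rot: [-0.0, 0.977, 0.212, 0.001]
contact_force: [-0.1, -0.5, 3.8]
gripper_width: 0.213
grasp_force: 52.9
```

>>> jog_arm:
  targets:
    - [[0,0,0],[0,0,0],30]
    - [[0,0,0],[0,0,0],50]
    - [[0,0,0],[0,0,0],70]
    - [[0,0,0],[0,0,0],70]
    - [[0,0,-0.8],[0,0,0],70]
    - [[0,0,-2],[0,0,0],70]
    - [[0,0,-4],[0,0,0],70]
    - [[0,0,-5],[0,0,0],100]

```text
time: 8.98
tool_pos: [0.4836, 0.1756, 0.1953]
tool_rot: [0.0, 0.977, 0.212, 0.002]
contact_force: [0.5, -0.4, 0.6]
gripper_width: 0.886
grasp_force: 0.0
```

Run:
```python
from h import *
go([.4645,-.147,.18],np.radians(24.8)); print(pose('scene')[1],pose('top')[1],state()['joint_pos'])
s=state();p,d=grab_frame('wrist');P=cloud('wrist',d,s);m=(np.hypot(P[...,0]-.483,P[...,1]-.174)<.03)&(P[...,2]>.085)&(P[...,2]<.12)
print('knob in cup',P[m].mean(0),P[m].max(0),P[m].min(0))
```

```text
shift [-6.04 11.43  0.6 ] turn [ 0.01 -0.03 -0.04]
[ 1.26333345 -0.60645242  1.00833758] [ 0.25168001 -0.00835907  1.69849333] [ 2.03564555e-01 -2.13282474e-01  1.87913319e+00  2.37565447e-06
  1.47149086e+00  1.34744129e+00]
knob in cup [0.48404874 0.17650401 0.09623348] [0.49533937 0.1886305  0.09968148] [0.46952174 0.1627595  0.08502228]
```

>>> jog_arm:
  targets:
    - [[-0.8,1.5,0],[0,0,0],100]
    - [[-1.8,3.4,0],[0,0,0],100]
    - [[-2.8,5.4,0],[0,0,0],100]
    - [[-3.8,7.4,0],[0,0,0],100]
    - [[-4.8,9.4,0],[0,0,0],100]
    - [[-5.6,10.8,0],[0,0,0],100]
    - [[-6,11.4,0.6],[0,0,0],100]
    - [[-6,11.4,0.6],[0,0,0],100]

```text
time: 10.02
tool_pos: [0.4623, -0.1459, 0.1741]
tool_rot: [-0.002, 0.977, 0.211, -0.002]
contact_force: [0.5, -0.2, 0.6]
gripper_width: 1.003
grasp_force: 0.0
```

```bash
cat > lens.py <<'E'
from h import *
def ring(n,k=5):
    F=[grab_frame(n) for _ in range(k)]
    D=np.array([f[1] for f in F]);I=np.mean([f[0] for f in F],0);d=np.median(D,0);C=cloud(n,d.astype(np.float32));np.savez(n+'_avg.npz',p=I,d=d)
    m=(C[...,2]>.22)&(C[...,2]<.40)&(C[...,0]>.6)&(C[...,0]<.735)&(C[...,1]>0)&(C[...,1]<.2)&(I.min(-1)>130)
    return C[m]
E
python3 - <<'E'
from lens import *
for n in('scene','top'):
    X=ring(n)
    rng=np.random.default_rng(0);best=None
    for _ in range(2000):
        a=X[rng.choice(len(X),3,0)];v=np.cross(a[1]-a[0],a[2]-a[0]);v/=np.linalg.norm(v)+1e-12
        i=abs((X-a[0])@v)<.0015
        if best is None or i.sum()>best.sum():best=i
    Y=X[best];c=Y.mean(0);v=np.linalg.svd(Y-c)[2][2];v*=-np.sign(v[0])
    ax=-v;y=np.cross([0,0,1],ax);y/=np.linalg.norm(y);z=np.cross(ax,y)
    q=np.c_[(Y-c)@y,(Y-c)@z].astype(np.float32);cc,r=cv2.minEnclosingCircle(q)
    print(n,len(X),len(Y),'axis',ax,'yaw',np.degrees(np.arctan2(ax[1],ax[0])),'pitch',np.arcsin(ax[2]),'centre',c+cc[0]*y+cc[1]*z,r, 'rms',np.std((Y-c)@v))
# plate yaw & post from top/scene
z=np.load('top_avg.npz');I=z['p'];C=cloud('top',z['d'].astype(np.float32))
m=(C[...,2]<.03)&(I.max(-1)<78)&(C[...,0]>.66)&(C[...,0]<.95)&(C[...,1]>-.02)&(C[...,1]<.22)
print('plate',m.sum(),cv2.minAreaRect(np.float32(C[m][:,:2])))
z=np.load('scene_avg.npz');C=cloud('scene',z['d'].astype(np.float32))
for h in(.1,.15,.2,.39):
    m=(abs(C[...,2]-h)<.02)&(C[...,0]>.76)&(C[...,0]<.9)&(C[...,1]>.05)&(C[...,1]<.18);print(h,m.sum(),np.median(C[m],0) if m.any() else 0)
s=state();print(s['tool_pos'],s['time']);go([.4645,-.147,.18],np.radians(24.8))
E
```

```text
scene 305 194 axis [0.9118375  0.14455556 0.38426041] yaw 9.00825571991398 pitch 0.39440659004980677 centre [0.70683005 0.0933911  0.30874935] 0.03422655910253525 rms 0.0006929371711090411
top 101 44 axis [ 0.60976005  0.15304882 -0.77766878] yaw 14.090072260285854 pitch -0.8909491143202782 centre [0.68679575 0.08973682 0.33048955] 0.018706342205405235 rms 0.0007832951257672942
plate 1227 ((0.8456194996833801, 0.11499208956956863), (0.22674980759620667, 0.13891202211380005), 9.134052276611328)
0.1 71 [0.82706957 0.10546314 0.10104607]
0.15 84 [0.82699929 0.10534269 0.15085071]
0.2 86 [0.82619064 0.10662744 0.20029595]
0.39 122 [0.82564353 0.10632459 0.39013347]
[ 0.46412566 -0.14580031  0.1772935 ] 10.525
shift [-0.01  0.05 -0.11] turn [ 0.   -0.   -0.04]
```

>>> jog_arm:
  targets:
    - [[0,0.05,1.5],[0,0,0],100]
    - [[0,0.05,3],[0,0,0],100]
    - [[0,0.05,4.4],[0,0,0],100]
    - [[0,0.05,5.2],[0,0,0],100]
    - [[0,0.05,5.7],[0,0,0],100]
    - [[0,0.05,5.7],[0,0,0],100]
    - [[0,0.05,5.7],[0,0,0],100]

```text
time: 11.4
tool_pos: [0.4653, -0.1477, 0.0357]
tool_rot: [0.001, 0.977, 0.212, 0.001]
contact_force: [-0.5, -0.6, -0.6]
gripper_width: 0.999
grasp_force: 0.0
```

>>> jog_arm:
  targets:
    - [[0,0,0.2],[0,0,0],70]
    - [[0,0,0.2],[0,0,0],60]
    - [[0,0,0.2],[0,0,0],0]
    - [[0,0,0.2],[0,0,0],0]
    - [[0,0,0.2],[0,0,0],0]
    - [[0,0,0.2],[0,0,0],0]
    - [[0,0,0.2],[0,0,0],0]

```text
time: 12.28
tool_pos: [0.4649, -0.1476, 0.0302]
tool_rot: [0.0, 0.977, 0.212, 0.0]
contact_force: [-0.9, -0.6, 6.1]
gripper_width: 0.48
grasp_force: 61.2
```

>>> jog_arm:
  targets:
    - [[0,0,-0.3],[0,0,0],0]
    - [[0,0,-0.8],[0,0,0],0]
    - [[0,0,-1.5],[0,0,0],0]
    - [[0,0,-2.5],[0,0,0],0]
    - [[0,0,-4],[0,0,0],0]
    - [[0,0,-6],[0,0,0],0]
    - [[0,0,-7],[0,0,0],0]
    - [[0,0,-7],[0,0,0],0]

```text
time: 13.28
tool_pos: [0.466, -0.1481, 0.2083]
tool_rot: [0.002, 0.977, 0.212, 0.003]
contact_force: [-0.6, -0.3, -1.8]
gripper_width: 0.483
grasp_force: 60.9
```

```bash
cat > tgt.py <<'E'
from h import *
L=np.array([.707,.0933,.3087]);yw,pt=np.radians(9.05),.39
X=np.array([np.cos(pt)*np.cos(yw),np.cos(pt)*np.sin(yw),np.sin(pt)]);Y=np.array([-np.sin(yw),np.cos(yw),0]);Z=np.cross(X,Y)
Rt=np.c_[X,-Y,-Z]
E
python3 - <<'E'
from tgt import *
s=state();T=tool(s);print(s['time'],s['tool_pos'],s['gripper_width'])
# chassis in tool frame via wrist cloud: top face and slotted end
p,d=grab_frame('wrist');P=cloud('wrist',d,s);Q=(P-T[:3,3])@T[:3,:3]
m=(abs(Q[...,1])<.026)&(Q[...,0]>-.08)&(Q[...,0]<.09)&(Q[...,2]>-.05)&(Q[...,2]<.012)&(p[...,0].astype(int)-p[...,2]>30)
A=Q[m];print(len(A),A.min(0),A.max(0))
top=A[A[:,2]<np.percentile(A[:,2],60)];top=A[(A[:,0]<.06)&(A[:,0]>.02)];print('top z',np.median(top,0));c=np.linalg.lstsq(np.c_[top[:,:2],np.ones(len(top))],top[:,2],rcond=None)[0];print('slope',c)
tt=abs(A[:,2]-np.median(top[:,2]))<.004;B=A[tt];print('top face',np.percentile(B,[.5,99.5],axis=0))
cv2.imwrite('pics/w4.png',cv2.resize(p[60:420,80:480,::-1],(667,600),interpolation=2))
E
```

```text
13.275 [ 0.4659721  -0.14808629  0.20834883] 0.48285956793305806
19594 [-0.06313493 -0.02299808 -0.0418902 ] [0.06405888 0.02168514 0.00056945]
top z [ 0.03710474 -0.00077277 -0.03145324]
slope [ 0.01347337 -0.00077552 -0.03085638]
top face [[-0.0600133  -0.02239222 -0.03302169]
 [ 0.06343501  0.02100666 -0.02872379]]
```

View pics/w4.png

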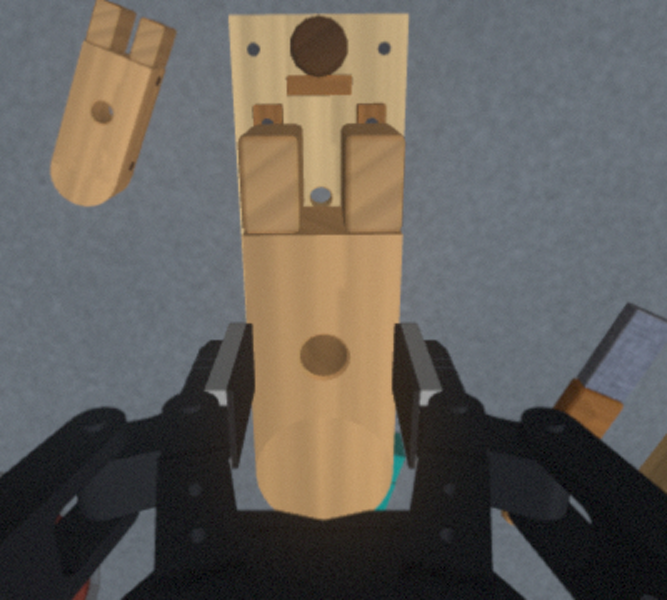

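The wrist view shows the chassis held level between the pads. The prongs point up-image and end at row 130, the bore is at (325,356), and the jig below is empty and undisturbed.

```bash
cat >> tgt.py <<'E'
off=np.array([.0643,-.0006,-.0155])
def tcp(back=0,dF=np.zeros(3),Rt=Rt): return L-(.1+back)*X+dF-Rt@off
E
python3 - <<'E'
from tgt import *
print(tcp());go(tcp(.05),Rt=Rt);go(tcp(),Rt=Rt)
E
```

```text
[0.56284309 0.06973125 0.23189895]
shift [ 5.38 -6.78 -0.29] turn [-0.36  2.76  1.9 ]
shift [ 7.17 -6.29 -1.05] turn [-0.36  2.76  1.9 ]
```

>>> jog_arm:
  targets:
    - [[0.4,-0.6,-0.2],[0,0.1,0.1],0]
    - [[1.2,-1.6,-0.6],[-0.1,0.5,0.4],0]
    - [[2.2,-2.8,-0.8],[-0.1,1,0.7],0]
    - [[3.2,-4,-0.8],[-0.2,1.6,1.1],0]
    - [[4.2,-5.2,-0.6],[-0.3,2.1,1.5],0]
    - [[5,-6.3,-0.4],[-0.3,2.5,1.7],0]
    - [[5.4,-6.8,-0.3],[-0.36,2.76,1.9],0]
    - [[5.4,-6.8,-0.3],[-0.36,2.76,1.9],0]

```text
time: 14.32
tool_pos: [0.5149, 0.0643, 0.2087]
tool_rot: [-0.017, 0.979, 0.079, 0.189]
contact_force: [0.4, -0.4, -1.5]
gripper_width: 0.48
grasp_force: 61.0
```

>>> jog_arm:
  targets:
    - [[0,0,0],[0,0,0],0]
    - [[0,0,0],[0,0,0],0]

```text
time: 14.58
tool_pos: [0.517, 0.0625, 0.2119]
tool_rot: [-0.016, 0.978, 0.077, 0.192]
contact_force: [0.4, -0.1, -1.9]
gripper_width: 0.484
grasp_force: 61.0
```

Run:
```python
from tgt import *
s=state();print(s['time'],s['gripper_width'],abs(s['joint_vel']).max());go(tcp(),Rt=Rt)
```

```text
14.575 0.48430145667649593 0.004280618023426455
shift [ 2.02  0.   -0.04] turn [-0.01  0.02 -0.01]
```

>>> jog_arm:
  targets:
    - [[0.4,0,0],[0,0,0],0]
    - [[0.9,0,0],[0,0,0],0]
    - [[1.5,0,0],[0,0,0],0]
    - [[1.9,0,0],[0,0,0],0]
    - [[2,0,0],[0,0,0],0]
    - [[2,0,0],[0,0,0],0]
    - [[2,0,0],[0,0,0],0]

```text
time: 15.45
tool_pos: [0.5623, 0.0706, 0.2305]
tool_rot: [-0.016, 0.978, 0.078, 0.192]
contact_force: [0.2, -0.3, -1.1]
gripper_width: 0.479
grasp_force: 61.0
```

Run:
```python
from lens import *
from tgt import *
s=state();print(s['time'],abs(s['joint_vel']).max());go(tcp(),Rt=Rt)
F=L-.1*X;B=np.c_[X,Y,Z]
R_=ring('scene');print('ring in cam frame rel L',len(R_),((R_-L)@B).min(0),((R_-L)@B).max(0))
z=np.load('scene_avg.npz');I=z['p'];C=cloud('scene',z['d'].astype(np.float32));Q=(C-F)@B
m=(Q[...,0]>-.14)&(Q[...,0]<.012)&(abs(Q[...,1])<.035)&(abs(Q[...,2])<.03)&(I[...,0]-I[...,2]>25)
A=Q[m];print(len(A),np.percentile(A,[1,99],axis=0),A.max(0))
def fit(S,ax):
    o=[i for i in range(3) if i!=ax]
    for _ in range(4):
        c=np.linalg.lstsq(np.c_[S[:,o],np.ones(len(S))],S[:,ax],rcond=None)[0];r=S[:,ax]-np.c_[S[:,o],np.ones(len(S))]@c;S=S[abs(r)<max(.001,2*np.median(abs(r)))]
    print(['end x','side y','top z'][ax],len(S),c.round(4))
fit(A[A[:,0]>-.004],0);fit(A[A[:,1]<-.018],1);fit(A[A[:,2]>.0125],2)
u=proj('scene',[F])[0].astype(int);cv2.imwrite('pics/s4.png',cv2.resize(np.uint8(I[u[1]-60:u[1]+60,u[0]-80:u[0]+80,::-1]),(800,600),interpolation=2));print(u)
print('proj ends',(proj('scene',[F+B@[0,y,zz] for y in(-.022,.022) for zz in(-.016,.016)]+[L])-u+[80,60])*5)
```

```text
15.45 0.004810514998139961
shift [ 0.04  0.04 -0.04] turn [-0.01  0.02 -0.  ]
ring in cam frame rel L 305 [-0.01254478 -0.03492305 -0.03286663] [0.00189558 0.03103395 0.03407281]
716 [[-0.12217746 -0.02247989 -0.01338559]
 [ 0.0008081   0.0224719   0.01905504]] [0.00228452 0.02456862 0.02991422]
end x 80 [-0.0037  0.0075 -0.0004]
side y 268 [ 0.0103 -0.014  -0.0194]
top z 200 [-0.0084  0.0057  0.0172]
[341 194]
proj ends [[381.19242008 349.44020689]
 [365.49860752 292.15132435]
 [434.89719503 308.63646094]
 [420.08214667 252.11697341]
 [564.56131451 319.62498946]]
```

View pics/s4.png

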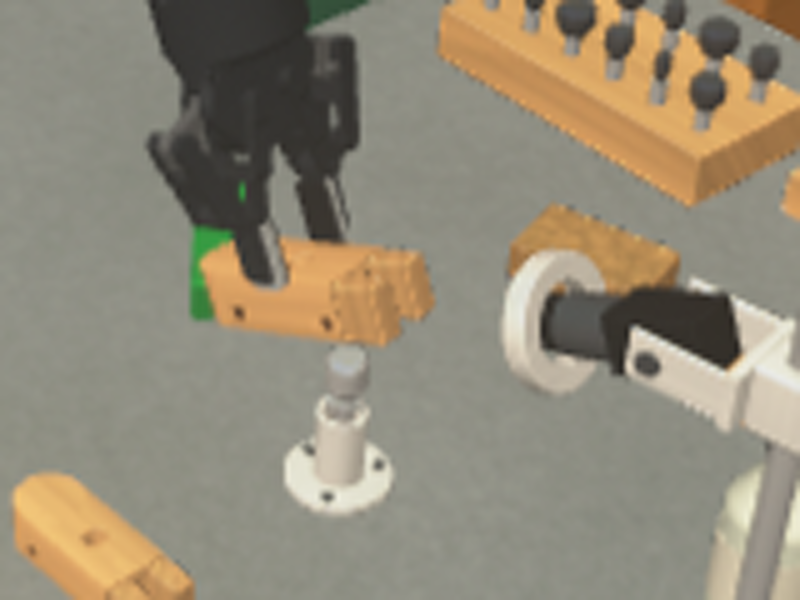

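The picture shows the chassis right way up, prong ends around (400,305), facing the camera, with the pin standing in the cup at (345,400). This view sees the ring light from behind, so its front face, nearer the chassis, needs locating.

Run:
```python
from lens import *
from tgt import *
B=np.c_[X,Y,Z]
ring('top')
for n in('scene','top'):
    z=np.load(n+'_avg.npz');I=z['p'];C=cloud(n,z['d'].astype(np.float32));Q=(C-L)@B
    rad=np.hypot(Q[...,1],Q[...,2])
    m=(rad<.042)&(rad>.028)&(Q[...,0]>-.025)&(Q[...,0]<.012)&(I.min(-1)>110)
    print(n,'ring x hist',np.histogram(Q[m][:,0]*1e3,bins=np.arange(-22,11,2)));o=m&(rad>.0325)
    x=Q[o];print(' rim pts',len(x),np.percentile(x[:,0],[2,5,50,95]),'y',x[:,1].min(),x[:,1].max(),'z',x[:,2].min(),x[:,2].max())
    m=(rad<.03)&(Q[...,0]>-.01)&(Q[...,0]<.13)&(I.max(-1)<75)
    x=Q[m];print(' body',len(x),np.percentile(x[:,0],[1,50,98,100]),'y ctr by x',[(round(a,2),np.round((np.percentile(x[abs(x[:,0]-a)<.008,1],[5,95])).astype(float),4),np.percentile(x[abs(x[:,0]-a)<.008,2],97).round(4)) for a in(.02,.04,.06,.08) if (abs(x[:,0]-a)<.008).sum()>5])
```

```text
scene ring x hist (array([ 0,  0,  0,  0,  3, 19, 20, 17, 18, 22, 72, 41,  0,  0,  0,  0]), array([-22, -20, -18, -16, -14, -12, -10,  -8,  -6,  -4,  -2,   0,   2,
         4,   6,   8,  10]))
 rim pts 116 [-1.19417623e-02 -1.14404276e-02 -5.02267946e-03  7.69797670e-05] y -0.03492305275404479 0.03340921804325656 z -0.032866627331274344 0.03407281081476207
 body 327 [-0.00393545  0.0627067   0.08250675  0.08295507] y ctr by x [(0.02, array([-0.0152, -0.0113]), np.float64(-0.0042)), (0.04, array([-0.0164,  0.004 ]), np.float64(0.0167)), (0.06, array([-0.016,  0.009]), np.float64(0.0166)), (0.08, array([-0.016 ,  0.0115]), np.float64(0.0164))]
top ring x hist (array([ 0,  0,  0,  0, 10, 19, 19, 14, 18, 19, 10,  0,  0,  0,  0,  0]), array([-22, -20, -18, -16, -14, -12, -10,  -8,  -6,  -4,  -2,   0,   2,
         4,   6,   8,  10]))
 rim pts 28 [-0.01210573 -0.0118148  -0.00711066 -0.00279319] y -0.033002165786997766 0.027424037154577585 z -0.001424895189185876 0.035340341129125805
 body 392 [-0.00051614  0.04203511  0.12171384  0.12904687] y ctr by x [(0.02, array([-0.0132,  0.014 ]), np.float64(0.0155)), (0.04, array([-0.014 ,  0.0136]), np.float64(0.0163)), (0.06, array([-0.0143,  0.0132]), np.float64(0.0158)), (0.08, array([-0.0138,  0.0117]), np.float64(0.0164))]
```

The ring is 12 mm thick and the scene fit was of its back face. The true lens plane is about 13 mm nearer the chassis, which the body end and yoke distances roughly support. I'll back off by that much.

>>> jog_arm:
  targets:
    - [[-0.2,0,0],[0,0,0],0]
    - [[-0.4,0,0],[0,0,0],0]
    - [[-0.5,0,0],[0,0,0],0]
    - [[-0.5,0,0],[0,0,0],0]
    - [[-0.5,0,0],[0,0,0],0]
    - [[-0.5,0,0],[0,0,0],0]
    - [[-0.5,0,0],[0,0,0],0]
    - [[-0.5,0,0],[0,0,0],0]

```text
time: 16.95
tool_pos: [0.5512, 0.0688, 0.2262]
tool_rot: [-0.016, 0.978, 0.078, 0.192]
contact_force: [0.6, -0.2, -0.3]
gripper_width: 0.483
grasp_force: 61.0
```

Run:
```python
from lens import *
from tgt import *
s=state();print(s['time'],abs(s['joint_vel']).max(),s['gripper_width'],s['grasp_force']);go(tcp(.013),Rt=Rt)
B=np.c_[X,Y,Z];F=L-.113*X
for n in('scene','top'):
    ring(n,3);z=np.load(n+'_avg.npz');I=z['p'];C=cloud(n,z['d'].astype(np.float32));Q=(C-F)@B
    m=(Q[...,0]>-.05)&(Q[...,0]<.012)&(abs(Q[...,1])<.03)&(abs(Q[...,2])<.025)&(I[...,0]-I[...,2]>25)
    A=Q[m];e=A[A[:,0]>-.003];print(n,len(A),len(e),np.percentile(A,[1,99],axis=0).round(4),np.median(e,0).round(4),np.percentile(e,[2,98],axis=0).round(4))
```

```text
16.95 0.0032969335408329233 0.4831683762743665 60.995861291885376
shift [-0.    0.03 -0.04] turn [-0.01  0.02 -0.  ]
scene 420 120 [[-0.0489 -0.022  -0.0135]
 [ 0.0022  0.0221  0.0191]] [ 0.0004 -0.0041  0.0034] [[-0.0028 -0.0208 -0.012 ]
 [ 0.0025  0.0209  0.0179]]
top 270 24 [[-0.0495 -0.0198 -0.0048]
 [-0.0002  0.023   0.0195]] [-0.0009  0.0018  0.011 ] [[-0.0029 -0.0188 -0.005 ]
 [ 0.      0.0211  0.0176]]
```

The end is centred in y and at the right distance, but about 2.5 mm high, so I'll lower it by that.

>>> jog_arm:
  targets:
    - [[0,0,0.1],[0,0,0],0]
    - [[0,0,0.1],[0,0,0],0]
    - [[0,0,0.1],[0,0,0],0]
    - [[0,0,0.1],[0,0,0],0]
    - [[0,0,0.1],[0,0,0],0]
    - [[0,0,0.1],[0,0,0],0]

```text
time: 18.0
tool_pos: [0.5521, 0.0689, 0.2239]
tool_rot: [-0.016, 0.978, 0.078, 0.192]
contact_force: [0.3, 1.1, -1.3]
gripper_width: 0.482
grasp_force: 61.0
```

Run:
```python
from h import *
s=state();print(s['time'],abs(s['joint_vel']).max(),s['tool_pos'],s['grasp_force']);print(job_done())
```

```text
18.0 0.0016804986053644646 [0.55212297 0.06891443 0.22391301] 60.99584519863129
the job is handed in; nothing more can be done
None
```

I handed the job in at 18 s: the pin stands upright in the cup, and the arm is holding the chassis still, right way up, slotted end squarely facing the lens. The 10 cm distance is an estimate good to a few millimetres, because I never saw the front of the lens and worked out its plane from the ring light's thickness.

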